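# Open the locked glove dispenser with its release dowel

## Robot

A 6-joint arm with a two-finger parallel gripper is mounted at the origin on the work surface. World frame = base frame: x ahead of the robot, y to its left, z up, the work surface at z = 0. Lengths are in m, angles in degrees, forces in N, time in s.
With the tool pointing down it reaches from about 0.425 to 0.95 m from the base axis. Payload 14.7 kg.
Tool frame: the origin (TCP) lies at the very end of the fingers, on their centre line; the grasp point (between the pads) lies 19 mm behind it; z points along the fingers, y is the line along which they close (so a half turn about z gives the same grasp; the last joint's range is limited). The gripper opens to 85 mm and grips with 20 to 120 N. Pads are 22 mm wide; open, the fingers measure 114 mm over their backs; the gripper's body (76 mm by 85 mm) begins 54 mm behind the grasp point. The pads swing forward as they close: fully open they stand 13 mm farther back than shut.
Start: joints at [-78.415, 27.513, 91.461, -0, 61.026, -2.67], TCP at [0.16, -0.63, 0.231] pointing down, gripper open.
Joint ranges: [-157.49, 157.49], [-46.99, 117.5], [13.45, 153.17], [-89.5, 269.5], [5.16, 153.95], [-167.48, 167.48]. Speed limits (degrees/s): [108.29, 108.29, 136.94, 172.46, 172.46, 172.46].

## Interface

Orientations are given as a 3x3 rotation matrix whose columns are the frame's x, y, z axes.
In Python, from station import ctrl gives the robot as it stands.
- The arm moves only by the tool step_arm, never from a script. Its argument "rows" is a list of rows, each a list of 3 entries, a list of its own where there are three numbers: the shift along the tool's x, y, z in units of 0.06 m (1.0 is 0.06 m), then the turn, a rotation vector about the tool's x, y, z in units of 60 degrees (1.0 is 60 degrees), then the opening, from -1 (shut) to 1 (fully open). In form: [[[x, y, z], [ax, ay, az], gripper], ...]. A call has 1 to 10 rows; each row shifts and turns the commanded pose from where the row before left it, along the tool's axes as they then stand; what a row does not reach is not made up. A row lasts 1/8 s, in which the tool goes at most 62.5 mm and 10.7 degrees, less where a joint would pass 70% of its speed; a pose out of reach is approached as far as the arm can. A call with a number of a shift or a turn outside -1 to 1 is refused whole. A call with a gripper value outside its range is refused whole. The fingers move at their own pace and stop on an object; "newtons" is the grip in N (left out, the last holds). Time passes only in rows, so rows that do not move let the fingers close. It gives the time, the measured TCP pose, the force and the opening at its end, in the units of the state.
- ctrl.get_obs(): the state, without advancing time (a new reading comes with each control period).
- ctrl.grab_frame(name): name is "scene" or "top" or "wrist"; returns the picture (480x640x3 uint8, red, green, blue); there is no depth.
- ctrl.get_calibration(name): a dict with "fx", "fy", "cx", "cy" (pixels), "world_to_cam" (4x4, takes a point from world to camera coordinates). Camera axes: x right, y down, z forward; pixel columns grow to the right and rows downward; lengths in m; the calibration is good to about 2 mm. A picture is of the moment at which its call begins: read the wrist's pose just before it. get_calibration takes no time and is no camera call; for the wrist camera it gives the pose at the moment of the call.
- ctrl.finish_job(): hands the job in, once; it reports no verdict.
The state is a dict: "t": time; "joint_positions": joint angles; "joint_velocities": joint speeds; "joint_torque": joint torques, N m; "ee_pos": TCP position; "ee_rot": TCP orientation; "contact_force": force on the tool from outside, world axes, zero at the start; "wrist_torque": the same for the moment, N m; "grip_width": opening from 0.0 (shut) to 1.0 (fully open).
Only numpy, scipy, OpenCV 4.12 (cv2) and the standard library are available. Lean on these libraries where they do the work, as an engineer would, in place of code of your own. Each camera call takes 0.05 s, during which the arm holds its last target. There are 200 camera calls.

## Task

The glove dispenser is empty and its blue front is held shut by a spring latch: open it for refilling. Take the dowel from its stand, put it through the release hole in the dispenser's top and press the latch behind it down gently, by feel, until the front springs ajar; do not ram it against its stop or force anything. Then put the dowel back upright in its stand and swing the front all the way down until it lies flat, leaving the jar, the tub, the glove carton and the plate where they are.

Things in the scene. Friction and masses are not known exactly. Their poses are not given: they have to be found in the camera images.
- dispenser: Glove dispenser screwed to the table: white box 100 deep (x) by 260 wide (y) by 185 mm high, with a blue front panel. Origin: centre of its underside. Own x points into it from the front, so the front faces -x; z up. In its frame the release hole is at x -4, y 0, z 185 mm, the front's outer face at x -58 mm.
- release_hole (a point): Centre of the round release hole, 14 mm wide, black ring round it, in the dispenser's 5 mm thick top, at its upper face. Straight under it lies the round brass head (19 mm) of the spring latch, set by a screw to anywhere from 8 to 26 mm below the upper face: feel for it.
- cover (a joint): Opening angle of the front, rad: 0 shut, 1.571 fully down, flat towards -x of the dispenser (rubber stop there). Once the latch frees it, a spring pusher throws it open to 0.1 to 0.4; from there a stiff hinge holds it wherever it is left. About 3 N at its upper edge moves it.
- cover_hinge (a point): Middle of the front's hinge line, which runs along the dispenser's y at the lower outer edge of the front, 14 mm above the table. Its axes turn with the front: x points into the dispenser when shut, z up along the front. The panel is 8 mm thick (x 0 to 8 mm), 260 mm wide, 199 mm tall in z.
- cover_lip (a point): Middle of the upper inner edge of the front (hinge frame x 8, z 199 mm). Shut, the front stands 28 mm above the dispenser's top along its whole width, so a finger can go behind this lip from above and pull it. On the front's inside, at the middle, a steel keeper 14 mm wide juts out to x 32 mm at z 140 to 157 mm.
- dowel_center (a point): Centre (half-way up) of the round wooden release dowel, 12 mm in diameter, 120 mm long, about 20 g, upper 45 mm red, lower edge broken by 0.5 mm; stands upright in the stand, its own z up.
- dowel_tip (a point): Centre of the lower end of the dowel, 60 mm below its centre.
- dowel: The release dowel itself; origin at the centre of its lower end.
- stand_socket (a point): Centre of the floor of the stand's hole, 10 mm above the table. The stand is a dark wooden block 60 by 60 by 45 mm, fixed to the table; its hole is 16 mm in diameter, 35 mm deep, chamfered by 2 mm.
- jar: Orange jar with a white lid, 50 mm in diameter, 85 mm high, loose, 95 to 120 mm from the stand's middle. Origin: centre of its underside.
- tub: Clear open tub of sprinkles, 100 by 130 by 50 mm, loose. Origin: centre of its underside.
- carton: White and blue spare glove carton, 125 by 240 by 75 mm, loose. Origin: centre of its underside.
- plate: Pink plate with a biscuit, 175 mm in diameter, 12 mm high, loose. Origin: centre of its underside.
- latch: Brass spring latch under the release hole. It resists with about 4 N at first, 6 to 9 N farther down; 7 mm down from where it is met it frees the front, at 8.5 mm it meets a rigid stop, and it bends if pressed with over 16 N. It springs back when let go. Origin: at rest that of the dispenser; moves straight down with the latch and says nothing of the head's height.
Not all that is in view belongs to the job. Leave any pink look-alike of the part that bears stand_socket alone.

How it is judged:
By the outcome, as a careful person would: the job done as asked, in the order asked, and still so for the second after the job is handed in, with the robot touching nothing.
It also fails if it takes over 72 s, if anything falls off the work surface, if the arm or the gripper's body presses on something with over 40 N, if the wrist force passes 120 N, or if a joint passes its speed limit or range.

## Working session

There is one attempt and no reset: what is moved stays moved. The work goes in short steps, Python scripts to look and compute and a tool call to move; the robot and the scene stay as the last step left them, time stands still between calls to the robot, and variables do not carry over. Pictures are saved under pics/ and viewed, on a budget of 10 in all, crops included, one or two more only if the job needs it, and the job is handed in when it is done.

Besides the shell and the picture viewer there is one more tool, called after ">>>" as name(argument=value, ...), one argument or row to a line, values as JSON. step_arm: Moves the arm, as the interface text tells. Shifts and turns lie within -1 to 1; 1 stands for 0.06 m of shift or 60 degrees of turn. Its arguments: {"type":"object","properties":{"rows":{"type":"array"},"newtons":{"type":"number"}},"required":["rows"]}

```bash
mkdir -p pics; ls; python3 - <<'E'
from station import ctrl
import cv2,numpy as np
ims=[]
for n in("scene","top"):
    im=ctrl.grab_frame(n);cv2.imwrite(f"pics/{n}0.png",im[:,:,::-1])
    c=ctrl.get_calibration(n);print(n,c["fx"],c["fy"],c["cx"],c["cy"]);print(np.round(c["world_to_cam"],4).tolist())
o=ctrl.get_obs();print(o)
E
```

```text
pics
scene 522.0231599987211 522.0231599987211 306.71551924571264 234.47499969586383
[[-0.4913, 0.8709, -0.012, 0.2152], [0.5372, 0.2921, -0.7912, -0.1739], [-0.6856, -0.3952, -0.6114, 1.8275], [0.0, 0.0, 0.0, 1.0]]
top 577.8992322300994 577.8992322300994 311.8065774469514 231.75066758326935
[[0.0047, -0.9998, 0.0203, 0.0149], [-0.9958, -0.0065, -0.0915, 0.5477], [0.0916, -0.0197, -0.9956, 1.4892], [0.0, 0.0, 0.0, 1.0]]
{'t': 0.1, 'joint_positions': array([-7.84149799e+01,  2.75454422e+01,  9.14888341e+01, -2.57690767e-04,
        6.10248102e+01, -2.66994721e+00]), 'joint_velocities': array([-0.10293263, -0.1178527 , -0.14950519, -0.05983948, -0.01649278,
        0.02110857]), 'joint_torque': array([-2.16780913e-04, -9.52254152e+01, -4.31039643e+01, -7.90640206e-05,
        5.22370901e-03, -4.30718927e-06]), 'ee_pos': array([ 0.16000429, -0.62964331,  0.23075434]), 'ee_rot': array([[ 9.69209033e-01,  2.46239326e-01, -2.10952971e-04],
       [ 2.46239413e-01, -9.69208508e-01,  1.00945611e-03],
       [ 4.41103790e-05, -1.03031892e-03, -9.99999468e-01]]), 'contact_force': array([ 0.00249763, -0.12098244,  0.37228225]), 'wrist_torque': array([ 0.05018164,  0.00698919, -0.0021369 ]), 'grip_width': 1.0028478798639773}
```

View pics/scene0.png

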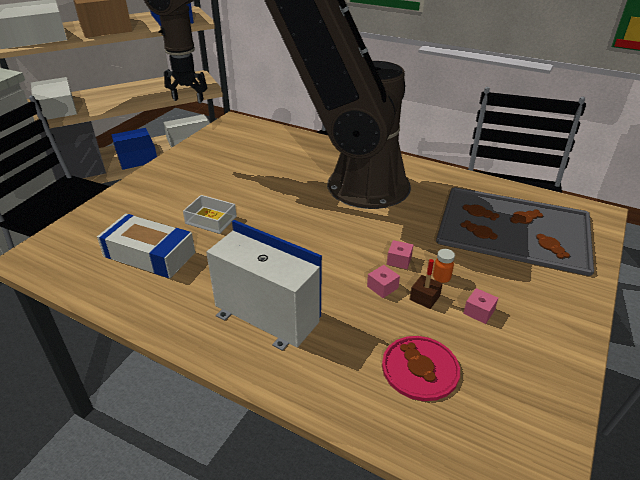

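View pics/top0.png

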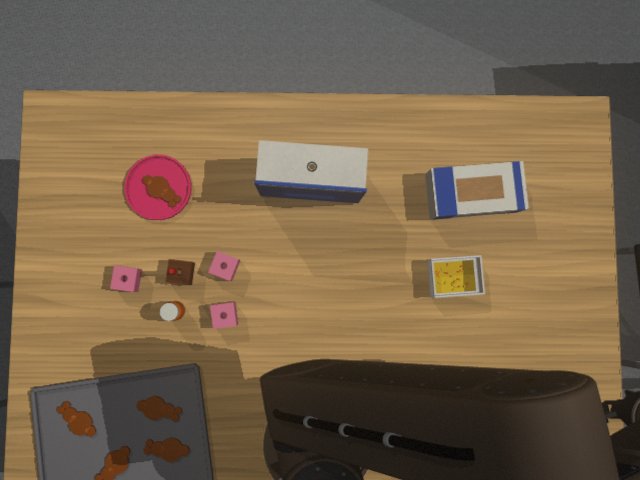

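The scene view shows the dispenser with its ring at (263,258), the dark stand with the red dowel at (427,290), the jar at (445,265) and pink decoy blocks. In the top view the hole is at (312,167), the stand at (180,272) and the jar at (172,311).

```bash
cat > h.py <<'E'
import cv2,numpy as np
from station import ctrl
def ray(c,uv,z):
    W=np.array(c["world_to_cam"]);R=W[:3,:3];o=-R.T@W[:3,3]
    d=R.T@np.array([(uv[0]-c["cx"])/c["fx"],(uv[1]-c["cy"])/c["fy"],1])
    return o+d*(z-o[2])/d[2]
def proj(c,p):
    q=np.array(c["world_to_cam"])@np.append(p,1);return np.array([c["fx"]*q[0]/q[2]+c["cx"],c["fy"]*q[1]/q[2]+c["cy"]])
def blobs(m,mn):
    n,l,s,ce=cv2.connectedComponentsWithStats(m.astype(np.uint8))
    return [(s[i,4],ce[i],s[i,:4],l==i) for i in range(1,n) if s[i,4]>=mn]
E
python3 - <<'E'
from h import *
for n in("scene","top"):
    im=cv2.imread(f"pics/{n}0.png");c=ctrl.get_calibration(n);hsv=cv2.cvtColor(im,cv2.COLOR_BGR2HSV);H,S,V=cv2.split(hsv)
    red=((H<5)|(H>175))&(S>180)&(V>90)
    cx,cy,r=(430,270,30) if n=="scene" else (178,271,20)
    w=np.zeros(H.shape,bool);w[cy-r:cy+r,cx-r:cx+r]=1
    for b in blobs(red&w,4): print(n,"red",b[0],b[1],b[2],ray(c,b[1],.13 if n=="top" else .108))
    dk=(V<75)&(S>80);
    for b in blobs(dk&w,40): 
        print(n,"dark",b[0],b[1],b[2],ray(c,b[1],.045))
    x,y=(263,258) if n=="scene" else (312,167)
    w[:]=0;w[y-9:y+9,x-9:x+9]=1
    for b in blobs((V<110)&w,4): print(n,"ring",b[0],b[1],b[2],ray(c,b[1],.185))
    if n=="top":
        w[:]=0;w[130:210,245:380]=1
        for b in blobs((S<40)&(V>140)&w,500):
            k,_=cv2.findContours(b[3].astype(np.uint8),0,2);rc=cv2.minAreaRect(k[0]);print(rc)
            for p in cv2.boxPoints(rc): print(p,ray(c,p,.185))
        w[:]=0;w[295:325,155:190]=1
        for b in blobs((S<40)&(V>140)&w,50): print("lid",b[1],b[2],ray(c,b[1],.085))
E
cat > crop.py <<'E'
import cv2
im=cv2.imread("pics/top0.png")
cv2.imwrite("pics/c0.png",cv2.resize(im[230:340,90:260],None,fx=4.5,fy=4.5,interpolation=cv2.INTER_CUBIC))
E
python3 crop.py
```

```text
scene red 64 [430.       266.328125] [427 259   7  16] [0.43747042 0.35899083 0.108     ]
scene dark 564 [425.2393617  289.68439716] [407 275  36  25] [0.45767617 0.36183771 0.045     ]
scene ring 40 [262.1 258.1] [258 255  10   7] [0.68795031 0.02241363 0.185     ]
top red 32 [172.375 270.875] [169 269   8   5] [0.44107992 0.35575943 0.13      ]
top dark 64 [190.96875 274.28125] [188 263   6  22] [0.43457857 0.32686767 0.045     ]
top ring 28 [311.85714286 166.32142857] [307 162  10  10] [0.68841727 0.02171712 0.185     ]
((311.42022705078125, 163.82742309570312), (109.33009338378906, 39.63216018676758), 4.236394882202148)
[255.4407  179.55116] [0.6555982  0.15455331 0.185     ]
[258.36838 140.0273 ] [0.75058206 0.14891055 0.185     ]
[367.39975 148.10368] [ 0.73355333 -0.11019077  0.185     ]
[364.47208 187.62755] [ 0.63843431 -0.10286372  0.185     ]
lid [168.412 311.34 ] [160 303  18  18] [0.34224547 0.37273065 0.085     ]
```

View pics/c0.png

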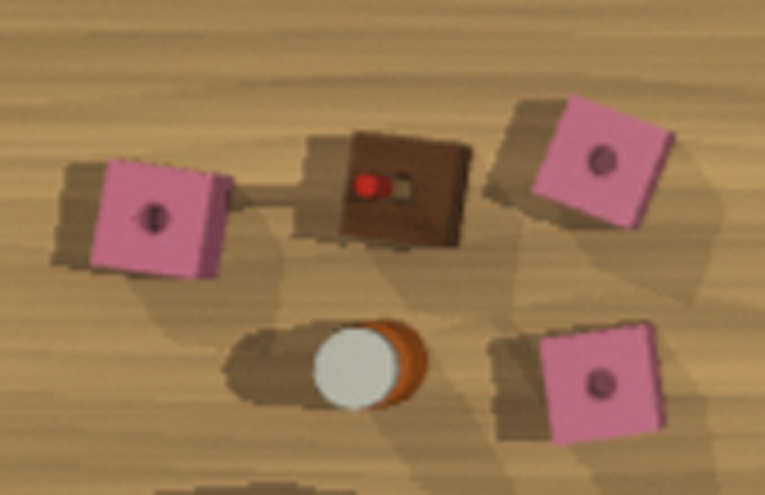

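The crop confirms the dark stand with its dowel (red top at about px (172,271) in the full image) and the white jar lid at (168,311). Dowel is near (0.439, 0.357), hole near (0.688, 0.022), dispenser yaw about -3.8°. Next I swing over along an arc.

>>> step_arm(
  rows=[
    [[0, -0.7, -0.6], [0, 0, 0], 1],
    [[0, -0.7, -0.6], [0, 0, 0], 1],
    [[0.986, -0.052, 0], [0, 0, -0.1], 1],
    [[0.986, -0.052, 0], [0, 0, -0.1], 1],
    [[0.986, -0.052, 0], [0, 0, -0.1], 1],
    [[0.986, -0.052, 0], [0, 0, -0.1], 1],
    [[0.986, -0.052, 0], [0, 0, -0.1], 1],
    [[0.986, -0.052, 0], [0, 0, -0.1], 1],
    [[0.986, -0.052, 0], [0, 0, -0.1], 1],
    [[0.986, -0.052, 0], [0, 0, -0.1], 1],
  ],
)

```text
t: 1.35
ee_pos: [0.5019, -0.2617, 0.303]
ee_rot: [[0.462, 0.887, -0.0], [0.887, -0.462, 0.0], [0.0, -0.0, -1.0]]
contact_force: [0.7, -0.4, -0.1]
grip_width: 0.999
```

>>> step_arm(
  rows=[
    [[0.986, -0.052, 0], [0, 0, -0.1], 1],
    [[0.986, -0.052, 0], [0, 0, -0.1], 1],
    [[0.986, -0.052, 0], [0, 0, -0.1], 1],
    [[0.986, -0.052, 0], [0, 0, -0.1], 1],
    [[0.986, -0.052, 0], [0, 0, -0.1], 1],
    [[0.986, -0.052, 0], [0, 0, -0.1], 1],
    [[0.986, -0.052, 0], [0, 0, -0.1], 1],
    [[0.986, -0.052, 0], [0, 0, -0.1], 1],
    [[0.986, -0.052, 0], [0, 0, -0.1], 1],
    [[0.986, -0.052, 0], [0, 0, -0.1], 1],
  ],
)

```text
t: 2.6
ee_pos: [0.4774, 0.3039, 0.303]
ee_rot: [[-0.537, 0.844, -0.0], [0.844, 0.537, -0.0], [0.0, -0.0, -1.0]]
contact_force: [1.1, 0.6, 0.0]
grip_width: 1.004
```

>>> step_arm(
  rows=[
    [[0, 0, 0], [0, 0, -0.16], 1],
    [[0, 0, 0], [0, 0, -0.16], 1],
    [[0, 0, 0], [0, 0, -0.16], 1],
    [[0, 0, 0], [0, 0, -0.16], 1],
    [[0, 0, 0], [0, 0, -0.12], 1],
    [[0, 0, 0], [0, 0, 0], 1],
  ],
)

```text
t: 3.35
ee_pos: [0.4782, 0.3021, 0.3031]
ee_rot: [[-0.977, 0.211, -0.0], [0.211, 0.977, -0.0], [0.0, -0.0, -1.0]]
contact_force: [0.2, -0.1, 0.6]
grip_width: 1.001
```

```bash
python3 - <<'E'
from h import *
o=ctrl.get_obs();print(o["t"],o["ee_pos"],o["ee_rot"].round(3).tolist(),o["joint_positions"].round(1),o["contact_force"])
c=ctrl.get_calibration("wrist");print(c)
cv2.imwrite("pics/w1.png",ctrl.grab_frame("wrist")[:,:,::-1])
E
```

```text
3.35 [0.47820565 0.30206962 0.30307413] [[-0.977, 0.211, -0.0], [0.211, 0.977, -0.0], [0.0, -0.0, -1.0]] [ 29.2  16.9  97.6   0.   65.6 -48.6] [ 0.21506708 -0.10301116  0.58159143]
{'fx': 371.69629994633465, 'fy': 371.69629994633465, 'cx': 325.1028433461084, 'cy': 235.28030855066984, 'world_to_cam': array([[ 2.10958511e-01,  9.77495016e-01, -3.17949541e-05,
        -3.96489759e-01],
       [ 9.23600241e-01, -1.99316535e-01,  3.27468339e-01,
        -4.48440408e-01],
       [ 3.20092332e-01, -6.91115990e-02, -9.44862152e-01,
         3.16448454e-01],
       [ 0.00000000e+00,  0.00000000e+00,  0.00000000e+00,
         1.00000000e+00]])}
```

View pics/w1.png

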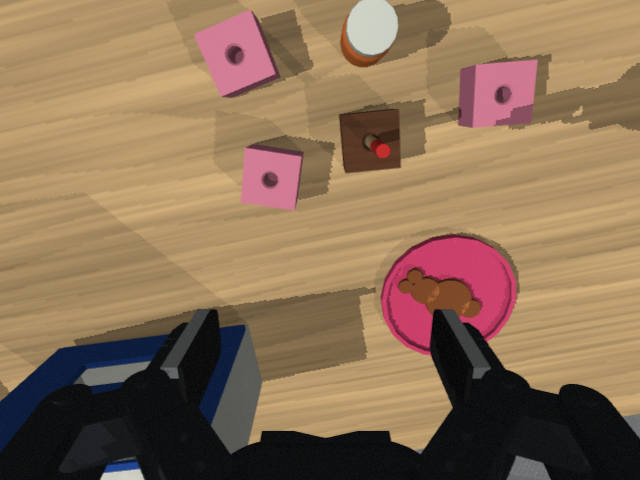

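The wrist view shows the stand at (370,140), the dowel's red top at (383,150), the jar at (370,30), the plate at (450,295) and the dispenser at lower left.

```bash
python3 - <<'E'
from h import *
c=ctrl.get_calibration("wrist");im=cv2.imread("pics/w1.png");H,S,V=cv2.split(cv2.cvtColor(im,cv2.COLOR_BGR2HSV))
w=np.zeros(H.shape,bool);w[105:175,340:405]=1
for b in blobs(((H<5)|(H>175))&(S>180)&(V>170)&w,10):
    print(b[0],b[1],b[2],ray(c,b[1],.13))
for b in blobs((V<110)&(V>40)&(S>100)&(H<15)&w,100):
    k,_=cv2.findContours(b[3].astype(np.uint8),0,2);rc=cv2.minAreaRect(k[0]);print(rc,ray(c,rc[0],.04))
E
```

```text
139 [382.68345324 150.67625899] [377 144  13  14] [0.44087691 0.35972694 0.13      ]
((370.93450927734375, 140.21380615234375), (59.70970916748047, 59.12838363647461), 85.2363510131836) [0.4400733  0.36057236 0.04      ]
```

>>> step_arm(
  rows=[
    [[0, 0, 0], [0, 0, -0.14], 1],
    [[0.34, 0.46, 0], [0, 0, 0], 1],
    [[0.34, 0.46, 0], [0, 0, 0], 1],
    [[0, 0, 0.8], [0, 0, 0], 1],
    [[0, 0, 0.8], [0, 0, 0], 1],
    [[0, 0, 0.8], [0, 0, 0], 1],
    [[0, 0, 0.7], [0, 0, 0], 1],
    [[0, 0, 0.5], [0, 0, 0], 1],
    [[0, 0, 0], [0, 0, 0], 1],
  ],
)

```text
t: 4.53
ee_pos: [0.44, 0.3589, 0.0854]
ee_rot: [[-0.998, 0.068, -0.003], [0.068, 0.998, -0.002], [0.003, -0.003, -1.0]]
contact_force: [0.2, 0.4, 0.4]
grip_width: 1.003
```

```bash
python3 - <<'E'
from h import *
o=ctrl.get_obs();print(o["t"],o["ee_pos"],o["ee_rot"].round(3).tolist(),o["contact_force"])
c=ctrl.get_calibration("wrist");im=ctrl.grab_frame("wrist")[:,:,::-1]
cv2.imwrite("pics/w2.png",im);H,S,V=cv2.split(cv2.cvtColor(im,cv2.COLOR_BGR2HSV))
print("tcp px",proj(c,o["ee_pos"]),"grasp",proj(c,o["ee_pos"]+[0,0,.019]))
for b in blobs(((H<5)|(H>175))&(S>180)&(V>80),60): print(b[0],b[1],b[2],ray(c,b[1],.13))
E
```

```text
4.525 [0.44002111 0.35894562 0.08542056] [[-0.998, 0.068, -0.003], [0.068, 0.998, -0.002], [0.003, -0.003, -1.0]] [0.18830902 0.362071   0.43640999]
tcp px [324.56655369 309.09273347] grasp [324.37962133 334.17578217]
2757 [326.70729053 349.73521944] [309 299  36  97] [0.42861392 0.36056843 0.13      ]
```

View pics/w2.png

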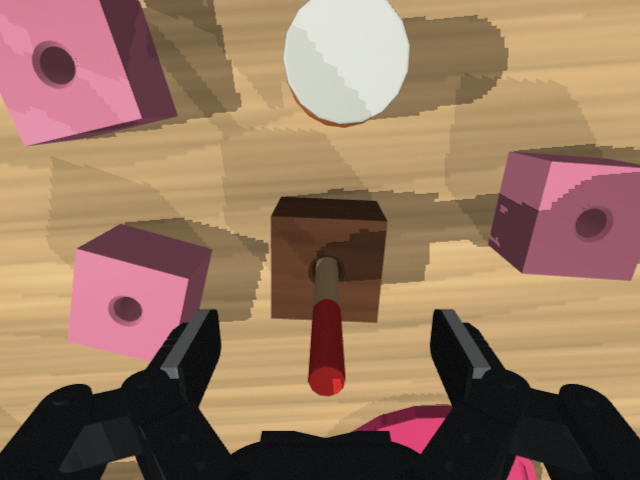

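The dowel stands between the pads with its top at (326,381), the red bottom at (327,302), and it leaves the stand at (326,270).

```bash
python3 - <<'E'
from h import *
c=ctrl.get_calibration("wrist");o=ctrl.get_obs()
print(ray(c,(326.5,381),.13),ray(c,(326,272),.0465),proj(c,[*o["ee_pos"][:2],.13]))
E
```

```text
[0.4426813  0.36022879 0.13      ] [0.4418409  0.36023626 0.0465    ] [324.31315623 376.61679962]
```

>>> step_arm(
  newtons=50,
  rows=[
    [[0, 0, 0], [0, 0, 0], -1],
    [[0, 0, 0], [0, 0, 0], -1],
    [[0, 0, 0], [0, 0, 0], -1],
    [[0, 0, 0], [0, 0, 0], -1],
    [[0, 0, 0], [0, 0, 0], -1],
    [[0, 0, 0], [0, 0, 0], -1],
    [[0, 0, 0], [0, 0, 0], -1],
    [[0, 0, 0], [0, 0, 0], -1],
  ],
)

```text
t: 5.58
ee_pos: [0.4415, 0.36, 0.0877]
ee_rot: [[-0.998, 0.065, 0.0], [0.065, 0.998, 0.0], [-0.0, 0.0, -1.0]]
contact_force: [-0.4, -0.7, 6.6]
grip_width: 0.114
```

>>> step_arm(
  rows=[
    [[0, 0, -0.3], [0, 0, 0], -1],
    [[0, 0, -0.5], [0, 0, 0], -1],
    [[0, 0, -0.8], [0, 0, 0], -1],
    [[0, 0, -0.9], [0, 0, 0], -1],
    [[0, 0, -0.9], [0, 0, 0], -1],
    [[0, 0, -0.6], [0, 0, 0], -1],
    [[0, 0, 0], [0, 0, 0], -1],
    [[0, 0, 0], [0, 0, 0], -1],
  ],
)

```text
t: 6.58
ee_pos: [0.4409, 0.3597, 0.3267]
ee_rot: [[-0.998, 0.065, -0.001], [0.065, 0.998, -0.0], [0.001, -0.0, -1.0]]
contact_force: [0.8, -0.2, -0.9]
grip_width: 0.112
```

```bash
python3 - <<'E'
from h import *
o=ctrl.get_obs();print(o["t"],o["ee_pos"],o["ee_rot"].round(4).tolist(),o["contact_force"])
c=ctrl.get_calibration("wrist");im=ctrl.grab_frame("wrist")[:,:,::-1]
cv2.imwrite("pics/w3.png",im)
for k in(-.06,-.03,0,.03,.06,.0760,.0777): print(k,proj(c,o["ee_pos"]+o["ee_rot"]@[0,0,k]))
E
```

```text
6.575 [0.44091625 0.35966733 0.32668437] [[-0.9979, 0.0653, -0.0006], [0.0653, 0.9979, -0.0004], [0.0006, -0.0005, -1.0]] [ 0.83075919 -0.15093557 -0.91978891]
-0.06 [324.47071809 417.96269828]
-0.03 [324.5878079  352.01112415]
0 [324.66400128 309.0947181 ]
0.03 [324.71753884 278.93934688]
0.06 [324.75721764 256.59001538]
0.076 [324.77445104 246.88319263]
0.0777 [324.77615218 245.92501305]
```

View pics/w3.png

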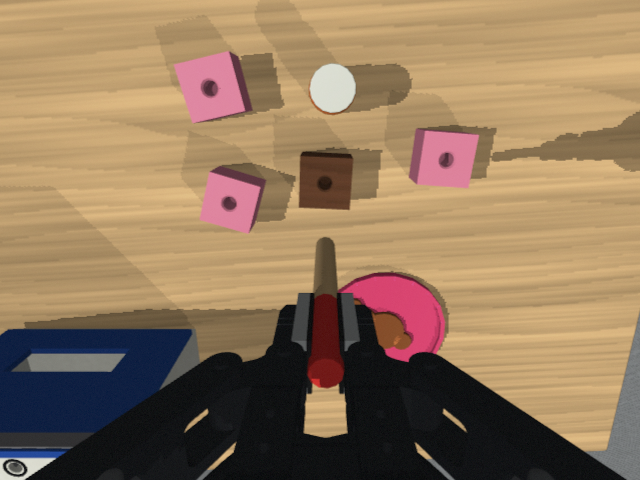

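The dowel hangs straight in the grip: tip edge at (325,237), matching the prediction, and the stand hole at (324,183). Moving to above the release hole.

>>> step_arm(
  rows=[
    [[-0.3, -0.35, 0], [0, 0, 0], -1],
    [[-0.56, -0.67, 0], [0, 0, 0], -1],
    [[-0.56, -0.67, 0], [0, 0, 0], -1],
    [[-0.6, -0.72, 0], [0, 0, 0], -1],
    [[-0.6, -0.72, 0], [0, 0, 0], -1],
    [[-0.6, -0.72, 0], [0, 0, 0], -1],
    [[-0.56, -0.67, 0], [0, 0, 0], -1],
    [[-0.4, -0.48, 0], [0, 0, 0], -1],
    [[-0.295, -0.35, 0], [0, 0, 0], -1],
    [[0, 0, 0], [0, 0, 0], -1],
  ],
)

```text
t: 7.88
ee_pos: [0.6885, 0.0203, 0.3251]
ee_rot: [[-0.998, 0.067, -0.003], [0.067, 0.998, -0.0], [0.003, -0.0, -1.0]]
contact_force: [-0.2, 0.6, 0.0]
grip_width: 0.115
```

>>> step_arm(
  rows=[
    [[0, 0, 0.2], [0, 0, 0], -1],
    [[0, 0, 0.2], [0, 0, 0], -1],
    [[0, 0, 0], [0, 0, 0], -1],
    [[0, 0, 0], [0, 0, 0], -1],
  ],
)

```text
t: 8.38
ee_pos: [0.6881, 0.0225, 0.3034]
ee_rot: [[-0.998, 0.065, 0.0], [0.065, 0.998, 0.0], [-0.0, 0.0, -1.0]]
contact_force: [-1.0, 0.1, 0.3]
grip_width: 0.116
```

```bash
cat > look.py <<'E'
from h import *
import sys
o=ctrl.get_obs();print(o["t"],o["ee_pos"],o["ee_rot"].round(4).tolist(),o["contact_force"],o["wrist_torque"])
c=ctrl.get_calibration("wrist");im=ctrl.grab_frame("wrist")[:,:,::-1]
cv2.imwrite("pics/%s.png"%sys.argv[1],im)
tip=o["ee_pos"]+o["ee_rot"]@[0,0,.0777]
print("tip",tip,"tip px",proj(c,tip),"below tip on top face",proj(c,[tip[0],tip[1],.185]))
H,S,V=cv2.split(cv2.cvtColor(im.copy(),cv2.COLOR_BGR2HSV))
for b in blobs((V<70),60):
    if b[2][2]<120 and b[2][3]<120:
        k,_=cv2.findContours(b[3].astype(np.uint8),0,1);k=k[0]
        if len(k)>5: e=cv2.fitEllipse(k);print(b[0],b[2],e,ray(c,e[0],.185))
E
python3 look.py w4
```

```text
8.375 [0.68813247 0.02249085 0.30342453] [[-0.9979, 0.0647, 0.0], [0.0647, 0.9979, 0.0], [-0.0, 0.0, -1.0]] [-1.02748317  0.06816669  0.26707002] [ 0.00903952  0.05832393 -0.02349669]
tip [0.68813627 0.02249183 0.22572453] tip px [324.75198597 245.93154938] below tip on top face [324.78823506 226.33020945]
178 [595 132   9  33] ((598.502685546875, 147.93418884277344), (6.310885906219482, 36.808815002441406), 6.285940647125244) [0.64385002 0.21402677 0.185     ]
258 [309 211  32  30] ((324.90313720703125, 225.90447998046875), (27.961334228515625, 29.374940872192383), 82.45842742919922) [0.68781295 0.02259778 0.185     ]
```

View pics/w4.png

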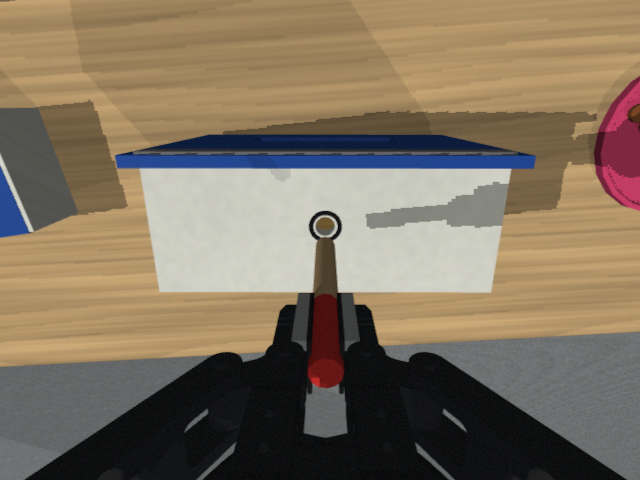

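The wrist view shows the ring at (325,226), with the dowel tip just short of it and in line; all three views agree on (0.688, 0.0225). Descending to just below the top face.

>>> step_arm(
  rows=[
    [[0, 0, 0.2], [0, 0, 0], -1],
    [[0, 0, 0.2], [0, 0, 0], -1],
    [[0, 0, 0.15], [0, 0, 0], -1],
    [[0, 0, 0.07], [0, 0, 0], -1],
    [[0, 0, 0.04], [0, 0, 0], -1],
    [[0, 0, 0.04], [0, 0, 0], -1],
    [[0, 0, 0], [0, 0, 0], -1],
  ],
)

```text
t: 9.3
ee_pos: [0.6883, 0.0221, 0.2613]
ee_rot: [[-0.998, 0.065, 0.0], [0.065, 0.998, -0.0], [-0.0, -0.0, -1.0]]
contact_force: [-0.6, 0.5, 0.0]
grip_width: 0.111
```

>>> step_arm(
  rows=[
    [[0, 0, 0.03], [0, 0, 0], -1],
    [[0, 0, 0.03], [0, 0, 0], -1],
    [[0, 0, 0], [0, 0, 0], -1],
  ],
)

```text
t: 9.68
ee_pos: [0.6881, 0.0221, 0.2575]
ee_rot: [[-0.998, 0.065, -0.0], [0.065, 0.998, 0.0], [0.0, -0.0, -1.0]]
contact_force: [0.5, -0.2, -0.1]
grip_width: 0.113
```

In the hole freely (tip about 5 mm below the face). Feeling on downward.

>>> step_arm(
  rows=[
    [[0, 0, 0.02], [0, 0, 0], -1],
    [[0, 0, 0.02], [0, 0, 0], -1],
    [[0, 0, 0.02], [0, 0, 0], -1],
    [[0, 0, 0], [0, 0, 0], -1],
  ],
)

```text
t: 10.18
ee_pos: [0.6882, 0.0221, 0.2539]
ee_rot: [[-0.998, 0.065, -0.0], [0.065, 0.998, 0.0], [0.0, 0.0, -1.0]]
contact_force: [0.3, 0.1, -0.4]
grip_width: 0.114
```

>>> step_arm(
  rows=[
    [[0, 0, 0.02], [0, 0, 0], -1],
    [[0, 0, 0.02], [0, 0, 0], -1],
    [[0, 0, 0.02], [0, 0, 0], -1],
    [[0, 0, 0], [0, 0, 0], -1],
  ],
)

```text
t: 10.68
ee_pos: [0.6882, 0.0221, 0.2504]
ee_rot: [[-0.998, 0.065, -0.0], [0.065, 0.998, 0.0], [0.0, 0.0, -1.0]]
contact_force: [0.8, 0.8, -0.2]
grip_width: 0.113
```

>>> step_arm(
  rows=[
    [[0, 0, 0.02], [0, 0, 0], -1],
    [[0, 0, 0.02], [0, 0, 0], -1],
    [[0, 0, 0.02], [0, 0, 0], -1],
    [[0, 0, 0], [0, 0, 0], -1],
  ],
)

```text
t: 11.18
ee_pos: [0.6882, 0.0221, 0.2467]
ee_rot: [[-0.998, 0.065, -0.0], [0.065, 0.998, 0.0], [0.0, 0.0, -1.0]]
contact_force: [0.0, -0.5, -0.1]
grip_width: 0.112
```

>>> step_arm(
  rows=[
    [[0, 0, 0.02], [0, 0, 0], -1],
    [[0, 0, 0.02], [0, 0, 0], -1],
    [[0, 0, 0.02], [0, 0, 0], -1],
    [[0, 0, 0], [0, 0, 0], -1],
  ],
)

```text
t: 11.68
ee_pos: [0.6881, 0.0221, 0.2431]
ee_rot: [[-0.998, 0.065, -0.0], [0.065, 0.998, 0.0], [0.0, -0.0, -1.0]]
contact_force: [0.3, -0.2, -0.5]
grip_width: 0.115
```

Depth is about 19.6 mm now.

>>> step_arm(
  rows=[
    [[0, 0, 0.02], [0, 0, 0], -1],
    [[0, 0, 0.02], [0, 0, 0], -1],
    [[0, 0, 0.01], [0, 0, 0], -1],
    [[0, 0, 0], [0, 0, 0], -1],
  ],
)

```text
t: 12.18
ee_pos: [0.6886, 0.022, 0.2409]
ee_rot: [[-0.998, 0.065, 0.001], [0.065, 0.998, -0.0], [-0.001, 0.0, -1.0]]
contact_force: [-1.1, -0.1, 5.4]
grip_width: 0.113
```

Latch met: 5.4 N at about 0.242. Pressing on gently.

>>> step_arm(
  rows=[
    [[0, 0, 0.015], [0, 0, 0], -1],
    [[0, 0, 0.015], [0, 0, 0], -1],
    [[0, 0, 0.015], [0, 0, 0], -1],
    [[0, 0, 0], [0, 0, 0], -1],
  ],
)

```text
t: 12.68
ee_pos: [0.6886, 0.022, 0.2383]
ee_rot: [[-0.998, 0.065, 0.001], [0.065, 0.998, -0.0], [-0.001, 0.0, -1.0]]
contact_force: [-1.3, -0.5, 6.6]
grip_width: 0.115
```

```bash
cat > cov.py <<'E'
from h import *
# topmost/bottommost rows of the blue front's band in the wrist view, mid columns
im=ctrl.grab_frame("wrist")[:,:,::-1].copy();H,S,V=cv2.split(cv2.cvtColor(im,cv2.COLOR_BGR2HSV))
b=(H>105)&(H<130)&(S>120)&(V>60);cv2.imwrite("pics/cov.png",im)
for u in(200,260,400,450):
    r=np.where(b[:,u])[0];print(u,(r.min(),r.max()) if len(r) else None,end=" ")
o=ctrl.get_obs();print(o["t"],o["ee_pos"],o["contact_force"])
E
python3 cov.py
```

```text
200 (np.int64(139), np.int64(188)) 260 (np.int64(139), np.int64(188)) 400 (np.int64(141), np.int64(188)) 450 (np.int64(141), np.int64(188)) 12.725 [0.68859735 0.02203188 0.23830618] [-1.49121121  0.02542032  7.32976786]
```

>>> step_arm(
  rows=[
    [[0, 0, 0.012], [0, 0, 0], -1],
    [[0, 0, 0.012], [0, 0, 0], -1],
    [[0, 0, 0], [0, 0, 0], -1],
  ],
)

```text
t: 13.1
ee_pos: [0.6886, 0.0221, 0.2369]
ee_rot: [[-0.998, 0.065, 0.001], [0.065, 0.998, -0.0], [-0.001, 0.0, -1.0]]
contact_force: [-1.7, -0.7, 7.2]
grip_width: 0.113
```

```bash
python3 cov.py
```

```text
200 (np.int64(142), np.int64(188)) 260 (np.int64(141), np.int64(188)) 400 (np.int64(139), np.int64(189)) 450 (np.int64(140), np.int64(189)) 13.15 [0.68863393 0.02202529 0.23693556] [-1.36749283  0.65762458  7.74222897]
```

>>> step_arm(
  rows=[
    [[0, 0, 0.012], [0, 0, 0], -1],
    [[0, 0, 0], [0, 0, 0], -1],
  ],
)

```text
t: 13.4
ee_pos: [0.6887, 0.022, 0.2362]
ee_rot: [[-0.998, 0.065, 0.001], [0.065, 0.998, -0.0], [-0.001, 0.0, -1.0]]
contact_force: [-0.4, 0.4, 6.7]
grip_width: 0.112
```

```bash
python3 cov.py
```

```text
200 (np.int64(139), np.int64(189)) 260 (np.int64(139), np.int64(189)) 400 (np.int64(140), np.int64(189)) 450 (np.int64(140), np.int64(189)) 13.45 [0.68862874 0.02203929 0.23620415] [ 0.0217231  -0.61047567  7.40360842]
```

>>> step_arm(
  rows=[
    [[0, 0, 0.012], [0, 0, 0], -1],
    [[0, 0, 0], [0, 0, 0], -1],
  ],
)

```text
t: 13.7
ee_pos: [0.6886, 0.022, 0.2354]
ee_rot: [[-0.998, 0.065, 0.001], [0.065, 0.998, -0.0], [-0.001, 0.0, -1.0]]
contact_force: [-0.6, 0.7, 6.9]
grip_width: 0.112
```

```bash
python3 cov.py
```

```text
200 (np.int64(101), np.int64(146)) 260 (np.int64(101), np.int64(144)) 400 (np.int64(101), np.int64(144)) 450 (np.int64(101), np.int64(142)) 13.75 [0.68864747 0.02205473 0.23544655] [-0.53229339 -0.66056619  6.37837059]
```

The front sprang ajar (its edge moved from row 188 to 144). Withdrawing and carrying the dowel back.

>>> step_arm(
  rows=[
    [[0, 0, -0.1], [0, 0, 0], -1],
    [[0, 0, -0.3], [0, 0, 0], -1],
    [[0, 0, -0.5], [0, 0, 0], -1],
    [[0, 0, -0.5], [0, 0, 0], -1],
    [[0, 0, -0.2], [0, 0, 0], -1],
    [[0, 0, 0], [0, 0, 0], -1],
  ],
)

```text
t: 14.5
ee_pos: [0.6884, 0.0221, 0.3315]
ee_rot: [[-0.998, 0.065, 0.001], [0.065, 0.998, -0.0], [-0.001, 0.0, -1.0]]
contact_force: [-0.8, -1.0, -0.4]
grip_width: 0.114
```

>>> step_arm(
  rows=[
    [[0.3, 0.35, 0], [0, 0, 0], -1],
    [[0.56, 0.67, 0], [0, 0, 0], -1],
    [[0.56, 0.67, 0], [0, 0, 0], -1],
    [[0.6, 0.72, 0], [0, 0, 0], -1],
    [[0.6, 0.72, 0], [0, 0, 0], -1],
    [[0.6, 0.72, 0], [0, 0, 0], -1],
    [[0.56, 0.67, 0], [0, 0, 0], -1],
    [[0.4, 0.48, 0], [0, 0, 0], -1],
    [[0.29, 0.35, 0], [0, 0, 0], -1],
    [[0, 0, 0], [0, 0, 0], -1],
  ],
)

```text
t: 15.75
ee_pos: [0.44, 0.3609, 0.3295]
ee_rot: [[-0.998, 0.063, -0.002], [0.063, 0.998, -0.001], [0.002, -0.001, -1.0]]
contact_force: [-0.2, 0.7, -0.7]
grip_width: 0.112
```

>>> step_arm(
  rows=[
    [[0, 0, 0.6], [0, 0, 0], -1],
    [[0, 0, 0.6], [0, 0, 0], -1],
    [[0, 0, 0.6], [0, 0, 0], -1],
    [[0, 0, 0.3], [0, 0, 0], -1],
    [[0, 0, 0], [0, 0, 0], -1],
    [[0, 0, 0], [0, 0, 0], -1],
  ],
)

```text
t: 16.5
ee_pos: [0.4421, 0.3597, 0.2052]
ee_rot: [[-0.998, 0.066, 0.0], [0.066, 0.998, 0.0], [-0.0, 0.0, -1.0]]
contact_force: [-0.2, 0.1, 0.5]
grip_width: 0.114
```

```bash
python3 - <<'E'
from h import *
o=ctrl.get_obs();print(o["t"],o["ee_pos"],o["ee_rot"].round(4).tolist(),o["contact_force"])
c=ctrl.get_calibration("wrist");im=ctrl.grab_frame("wrist")[:,:,::-1].copy();cv2.imwrite("pics/w5.png",im)
tip=o["ee_pos"]+[0,0,-.0777];print(tip,proj(c,tip),proj(c,tip+[-.006,0,0]),proj(c,[tip[0],tip[1],.045]))
H,S,V=cv2.split(cv2.cvtColor(im,cv2.COLOR_BGR2HSV));w=np.zeros(H.shape,bool);w[120:240,250:400]=1
for b in blobs((V<45)&w,30): print(b[0],b[1],b[2],ray(c,b[1],.045))
E
```

```text
16.5 [0.44205923 0.35966574 0.20515047] [[-0.9978, 0.0658, 0.0003], [0.0658, 0.9978, 0.0001], [-0.0003, 0.0002, -1.0]] [-0.24707283  0.0939097   0.53385125]
[0.44205923 0.35966574 0.12745047] [324.72467002 245.93405449] [324.09499334 237.02999372] [324.78399254 211.21779548]
451 [326.23281596 169.83813747] [292 165  69  10] [0.40738581 0.36313747 0.045     ]
144 [323.41666667 210.94444444] [316 204  17  14] [0.44174521 0.35853071 0.045     ]
```

View pics/w5.png

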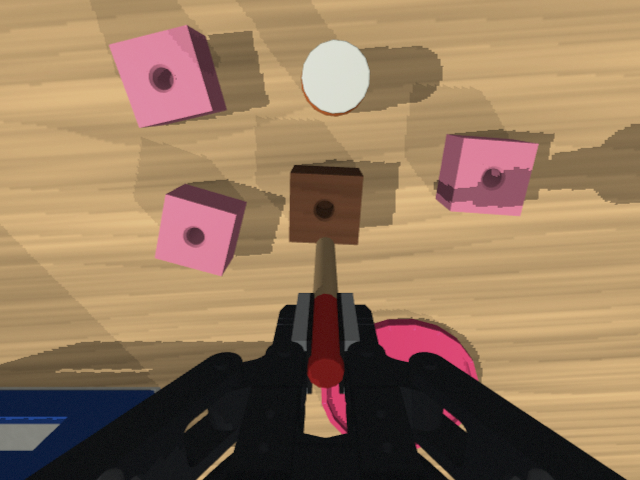

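The stand hole is centred at (324.5,211), right where the dowel axis projects. Lowering.

>>> step_arm(
  rows=[
    [[0, 0, 0.5], [0, 0, 0], -1],
    [[0, 0, 0.5], [0, 0, 0], -1],
    [[0, 0, 0.25], [0, 0, 0], -1],
    [[0, 0, 0.1], [0, 0, 0], -1],
    [[0, 0, 0.08], [0, 0, 0], -1],
    [[0, 0, 0.08], [0, 0, 0], -1],
    [[0, 0, 0], [0, 0, 0], -1],
  ],
)

```text
t: 17.42
ee_pos: [0.4416, 0.3599, 0.1142]
ee_rot: [[-0.998, 0.065, 0.0], [0.065, 0.998, 0.0], [-0.0, 0.0, -1.0]]
contact_force: [-0.6, -1.1, -0.4]
grip_width: 0.112
```

In the hole, no force. On down.

>>> step_arm(
  rows=[
    [[0, 0, 0.15], [0, 0, 0], -1],
    [[0, 0, 0.15], [0, 0, 0], -1],
    [[0, 0, 0.08], [0, 0, 0], -1],
    [[0, 0, 0.03], [0, 0, 0], -1],
    [[0, 0, 0], [0, 0, 0], -1],
  ],
)

```text
t: 18.05
ee_pos: [0.4416, 0.3599, 0.0894]
ee_rot: [[-0.998, 0.065, -0.0], [0.065, 0.998, -0.0], [0.0, -0.0, -1.0]]
contact_force: [-0.7, 0.3, -0.5]
grip_width: 0.115
```

>>> step_arm(
  rows=[
    [[0, 0, 0.015], [0, 0, 0], -1],
    [[0, 0, 0.015], [0, 0, 0], -1],
    [[0, 0, 0], [0, 0, 0], -1],
  ],
)

```text
t: 18.42
ee_pos: [0.4416, 0.36, 0.0878]
ee_rot: [[-0.998, 0.065, 0.0], [0.065, 0.998, 0.0], [-0.0, 0.0, -1.0]]
contact_force: [0.1, -0.3, 0.5]
grip_width: 0.117
```

>>> step_arm(
  rows=[
    [[0, 0, 0], [0, 0, 0], -0.5],
    [[0, 0, 0], [0, 0, 0], 0.2],
    [[0, 0, 0], [0, 0, 0], 1],
    [[0, 0, 0], [0, 0, 0], 1],
    [[0, 0, 0], [0, 0, 0], 1],
    [[0, 0, 0], [0, 0, 0], 1],
    [[0, 0, 0], [0, 0, 0], 1],
  ],
)

```text
t: 19.3
ee_pos: [0.4416, 0.3599, 0.0877]
ee_rot: [[-0.998, 0.065, -0.0], [0.065, 0.998, 0.0], [0.0, 0.0, -1.0]]
contact_force: [-0.4, 0.3, -0.5]
grip_width: 1.001
```

>>> step_arm(
  rows=[
    [[0, 0, -0.15], [0, 0, 0], 1],
    [[0, 0, -0.5], [0, 0, 0], 1],
    [[0, 0, -0.9], [0, 0, 0], 1],
    [[0, 0, -0.9], [0, 0, 0], 1],
    [[0, 0, -0.9], [0, 0, 0], 1],
    [[0, 0, -0.65], [0, 0, 0], 1],
    [[0, 0, 0], [0, 0, 0], -1],
    [[0, 0, 0], [0, 0, 0], -1],
  ],
)

```text
t: 20.3
ee_pos: [0.4412, 0.3596, 0.3276]
ee_rot: [[-0.998, 0.065, -0.0], [0.065, 0.998, -0.0], [0.0, -0.0, -1.0]]
contact_force: [-0.2, -0.1, -1.6]
grip_width: 0.605
```

```bash
python3 - <<'E'
from h import *
o=ctrl.get_obs();print(o["t"],o["ee_pos"],o["grip_width"],o["contact_force"])
c=ctrl.get_calibration("wrist");W=np.array(c["world_to_cam"])
im=ctrl.grab_frame("wrist")[:,:,::-1].copy();cv2.imwrite("pics/w6.png",im)
H,S,V=cv2.split(cv2.cvtColor(im,cv2.COLOR_BGR2HSV))
for b in blobs(((H<5)|(H>175))&(S>180)&(V>170),25): print(b[0],b[1],b[2],ray(c,b[1],.13))
for u in(20,60,100): r=np.where(((H>105)&(H<130)&(S>120)&(V>60))[:,u])[0];print(u,r.min() if len(r) else 0)
# theta from earlier picture
T=np.eye(4);T[:3,:3]=o["ee_rot"];T[:3,3]=o["ee_pos"];CT=W@T  # tool->cam
ps=np.radians(-3.75);A=np.array([[np.cos(ps),-np.sin(ps),0],[np.sin(ps),np.cos(ps),0],[0,0,1]])
O=np.array([.688,.0223,0])-A@[-.004,0,0];print("origin",O)
T2=T.copy();T2[:3,:3]=[[-.998,.065,.001],[.065,.998,0],[-.001,0,-1]];T2[:3,3]=[.68865,.02205,.23545]
c2=dict(c);c2["world_to_cam"]=CT@np.linalg.inv(T2)
for th in(0,.1,.15,.2,.25,.3,.35,.4):
    s,k=np.sin(th),np.cos(th)
    print(th,[proj(c2,O+A@[-.058+x*k-.199*s,.0,.014+x*s+.199*k]).round(0)[1] for x in(0,.008)])
E
```

```text
20.3 [0.44123428 0.35963467 0.32755288] 0.604516626363854 [-0.1625267  -0.08487251 -1.59124995]
106 [325.21698113 200.29245283] [320 195  12  12] [0.44088296 0.3599768  0.13      ]
20 421
60 342
100 342
origin [0.69199144 0.02203839 0.        ]
0 [np.float64(175.0), np.float64(193.0)]
0.1 [np.float64(129.0), np.float64(148.0)]
0.15 [np.float64(104.0), np.float64(124.0)]
0.2 [np.float64(80.0), np.float64(100.0)]
0.25 [np.float64(55.0), np.float64(75.0)]
0.3 [np.float64(30.0), np.float64(50.0)]
0.35 [np.float64(6.0), np.float64(25.0)]
0.4 [np.float64(-17.0), np.float64(1.0)]
```

View pics/w6.png

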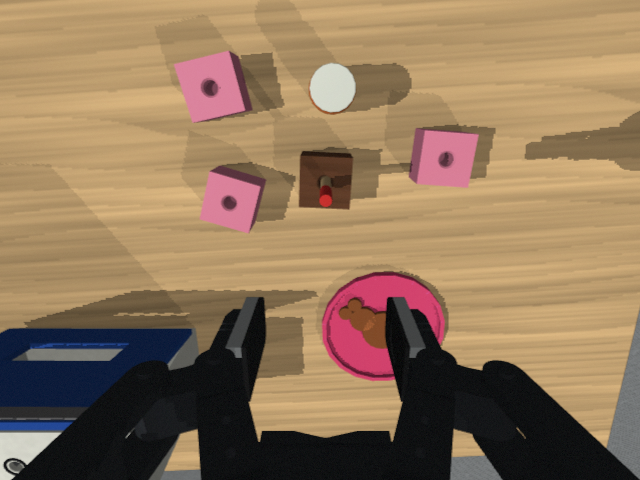

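The dowel stands upright in the stand (red top at (325,200), measured (0.441,0.360)), and the front shows a dark gap behind its lip at (70,412). Moving with shut fingers to behind the lip, 50 mm off the keeper.

>>> step_arm(
  rows=[
    [[-0.25, -0.28, 0], [0, 0, 0], -1],
    [[-0.5, -0.57, 0], [0, 0, 0], -1],
    [[-0.55, -0.63, 0], [0, 0, 0], -1],
    [[-0.55, -0.63, 0], [0, 0, 0], -1],
    [[-0.55, -0.63, 0], [0, 0, 0], -1],
    [[-0.55, -0.63, 0], [0, 0, 0], -1],
    [[-0.5, -0.57, 0], [0, 0, 0], -1],
    [[-0.3, -0.34, 0], [0, 0, 0], -1],
    [[-0.2, -0.23, 0], [0, 0, 0], -1],
    [[0, 0, 0.8], [0, 0, 0], -1],
  ],
)

```text
t: 21.6
ee_pos: [0.6629, 0.074, 0.2819]
ee_rot: [[-0.998, 0.066, 0.006], [0.066, 0.998, 0.001], [-0.006, 0.001, -1.0]]
contact_force: [0.3, -0.1, -1.6]
grip_width: -0.002
```

>>> step_arm(
  rows=[
    [[0, 0, 0.6], [0, 0, 0], -1],
    [[0, 0, 0.3], [0, 0, 0], -1],
    [[0, 0, 0], [0, 0, 0], -1],
    [[0, 0, 0], [0, 0, 0], -1],
  ],
)

```text
t: 22.1
ee_pos: [0.6612, 0.0747, 0.2272]
ee_rot: [[-0.998, 0.065, 0.002], [0.065, 0.998, 0.0], [-0.002, 0.0, -1.0]]
contact_force: [-0.7, 0.0, 0.6]
grip_width: 0.001
```

```bash
cat > d.py <<'E'
from h import *
ps=np.radians(-3.75);A=np.array([[np.cos(ps),-np.sin(ps),0],[np.sin(ps),np.cos(ps),0],[0,0,1]]);O=np.array([.692,.022,0])
def td():
    o=ctrl.get_obs();return o,A.T@(o["ee_pos"]-O)
E
python3 - <<'E'
from d import *
import sys
o,p=td();print(o["t"],p,o["grip_width"],o["contact_force"])
c=ctrl.get_calibration("wrist");im=ctrl.grab_frame("wrist")[:,:,::-1].copy();cv2.imwrite("pics/w7.png",im)
for th in(.1,.15,.2,.25,.3):
    s,k=np.sin(th),np.cos(th);print(th,[proj(c,O+A@[-.058+x*k-.199*s,y,.014+x*s+.199*k]).round(0).tolist() for x in(0,.008) for y in (0,-.1)])
E
```

```text
22.1 [-0.03418624  0.05059542  0.22722589] 0.0014245571878729727 [-0.70827653  0.03087023  0.58990833]
0.1 [[209.0, 203.0], [-21.0, 203.0], [210.0, 221.0], [-17.0, 221.0]]
0.15 [[207.0, 180.0], [-25.0, 180.0], [208.0, 199.0], [-22.0, 199.0]]
0.2 [[206.0, 157.0], [-29.0, 156.0], [207.0, 176.0], [-26.0, 175.0]]
0.25 [[205.0, 133.0], [-31.0, 133.0], [206.0, 152.0], [-29.0, 152.0]]
0.3 [[205.0, 109.0], [-32.0, 109.0], [205.0, 128.0], [-32.0, 128.0]]
```

View pics/w7.png

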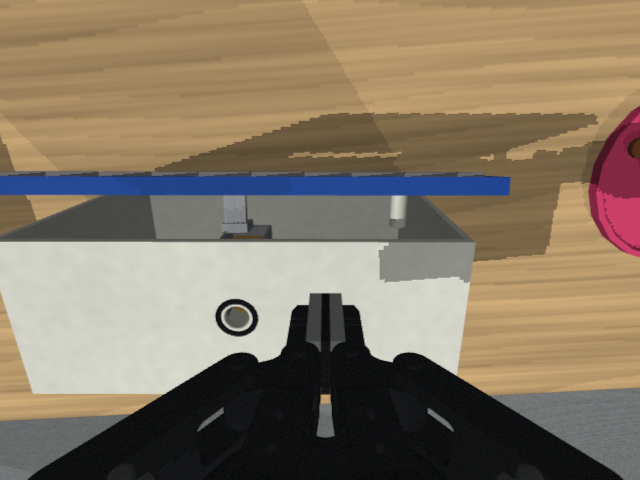

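The front is ajar at about 0.16 rad: lip at rows 176–194, keeper at (235,215), a pusher rod at (397,208). My fingers are over the top at (325,300). Now in behind the lip and pull along the arc.

>>> step_arm(
  rows=[
    [[0, 0, 0.3], [0, 0, 0], -1],
    [[0, 0, 0.23], [0, 0, 0], -1],
    [[0.2, 0, 0], [0, 0, 0], -1],
    [[0.2, 0, 0], [0, 0, 0], -1],
    [[0.1, 0, 0], [0, 0, 0], -1],
    [[0.2, 0, 0.04], [0, 0, 0], -1],
    [[0.285, 0, 0.04], [0, 0, 0], -1],
    [[0.216, 0, 0.07], [0, 0, 0], -1],
    [[0.216, 0, 0.077], [0, 0, 0], -1],
    [[0, 0, 0], [0, 0, 0], -1],
  ],
)

```text
t: 23.4
ee_pos: [0.5743, 0.08, 0.1799]
ee_rot: [[-0.998, 0.065, -0.001], [0.065, 0.998, -0.0], [0.001, -0.0, -1.0]]
contact_force: [0.4, -0.1, 0.7]
grip_width: 0.001
```

```bash
python3 -c "
from d import *
o,p=td();print(p,o['contact_force'])"
```

```text
[-0.12126625  0.05018614  0.179906  ] [ 0.38957781 -0.12912998  0.66890266]
```

>>> step_arm(
  rows=[
    [[0.2, 0, 0.106], [0, 0, 0], -1],
    [[0.2, 0, 0.106], [0, 0, 0], -1],
    [[0.18, 0, 0.13], [0, 0, 0], -1],
    [[0.18, 0, 0.14], [0, 0, 0], -1],
    [[0.16, 0, 0.16], [0, 0, 0], -1],
    [[0.16, 0, 0.16], [0, 0, 0], -1],
    [[0.136, 0, 0.18], [0, 0, 0], -1],
    [[0.136, 0, 0.18], [0, 0, 0], -1],
    [[0, 0, 0], [0, 0, 0], -1],
  ],
)

```text
t: 24.52
ee_pos: [0.4934, 0.0852, 0.1096]
ee_rot: [[-0.998, 0.065, -0.002], [0.065, 0.998, -0.0], [0.002, -0.0, -1.0]]
contact_force: [0.7, -0.5, -0.4]
grip_width: -0.002
```

```bash
python3 - <<'E'
from d import *
o,p=td();print(o["t"],p,o['contact_force'])
cv2.imwrite("pics/s8.png",ctrl.grab_frame("scene")[150:390,60:380,::-1].repeat(2,0).repeat(2,1))
E
```

```text
24.525 [-0.20234676  0.05007637  0.10962681] [ 0.72559086 -0.54607604 -0.40236519]
```

View pics/s8.png

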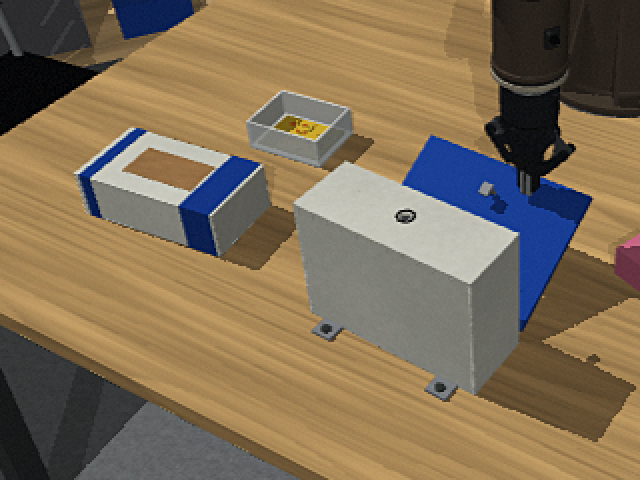

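The front is following, about 1.05 rad open with the fingers at (525,185) on its inner face. Continuing down.

>>> step_arm(
  rows=[
    [[0.107, 0, 0.19], [0, 0, 0], -1],
    [[0.107, 0, 0.19], [0, 0, 0], -1],
    [[0.076, 0, 0.2], [0, 0, 0], -1],
    [[0.076, 0, 0.2], [0, 0, 0], -1],
    [[0.035, 0, 0.15], [0, 0, 0], -1],
    [[0.03, 0, 0.14], [0, 0, 0], -1],
    [[0.02, 0, 0.08], [0, 0, 0], -1],
    [[0.01, 0, 0.07], [0, 0, 0], -1],
    [[0, 0, 0], [0, 0, 0], -1],
  ],
)

```text
t: 25.7
ee_pos: [0.4669, 0.087, 0.0372]
ee_rot: [[-0.998, 0.065, -0.0], [0.065, 0.998, -0.0], [0.0, -0.0, -1.0]]
contact_force: [0.5, -0.2, 0.2]
grip_width: 0.003
```

>>> step_arm(
  rows=[
    [[0.01, 0, 0.06], [0, 0, 0], -1],
    [[0, 0, 0.06], [0, 0, 0], -1],
    [[0, 0, 0.06], [0, 0, 0], -1],
    [[0, 0, 0.04], [0, 0, 0], -1],
    [[0, 0, 0], [0, 0, 0], -1],
    [[0, 0, 0], [0, 0, 0], -1],
  ],
)

```text
t: 26.45
ee_pos: [0.4665, 0.0871, 0.0242]
ee_rot: [[-0.998, 0.065, 0.0], [0.065, 0.998, 0.0], [-0.0, 0.0, -1.0]]
contact_force: [-0.3, -0.3, -0.4]
grip_width: 0.003
```

>>> step_arm(
  rows=[
    [[0, 0, 0.02], [0, 0, 0], -1],
    [[0, 0, 0.02], [0, 0, 0], -1],
    [[0, 0, 0.01], [0, 0, 0], -1],
    [[0, 0, 0], [0, 0, 0], -1],
  ],
)

```text
t: 26.95
ee_pos: [0.4665, 0.0871, 0.0217]
ee_rot: [[-0.998, 0.065, 0.0], [0.065, 0.998, 0.0], [-0.0, 0.0, -1.0]]
contact_force: [-3.8, -0.0, 19.6]
grip_width: -0.004
```

Firm on the rubber stop at z = 0.0217 (flat is 0.022). Backing off and checking.

>>> step_arm(
  rows=[
    [[0, 0, -0.1], [0, 0, 0], -1],
    [[0, 0, -0.5], [0, 0, 0], -1],
    [[0, 0, -0.8], [0, 0, 0], -1],
    [[0, 0, -0.8], [0, 0, 0], -1],
    [[0, 0, -0.8], [0, 0, 0], -1],
    [[-0.7, 0, -0.7], [0, 0, 0], -1],
    [[-0.7, 0, -0.6], [0, 0, 0], -1],
    [[0, 0, 0], [0, 0, 0], -1],
    [[0, 0, 0], [0, 0, 0], -1],
  ],
)

```text
t: 28.08
ee_pos: [0.5492, 0.0815, 0.2784]
ee_rot: [[-0.998, 0.065, -0.002], [0.065, 0.998, -0.0], [0.001, -0.0, -1.0]]
contact_force: [-0.7, -0.1, 0.2]
grip_width: -0.004
```

```bash
python3 - <<'E'
from d import *
o,p=td();print(o["t"],p,o['contact_force'])
a=ctrl.grab_frame("scene")[:,:,::-1].copy();t=ctrl.grab_frame("top")[:,:,::-1].copy();cv2.imwrite("pics/s9.png",a)
c=ctrl.get_calibration("scene")
for th in(1.5,1.571):
    s,k=np.sin(th),np.cos(th);print(th,[proj(c,O+A@[-.058+.008*k-.199*s,y,.014+.008*s+.199*k]).round(1).tolist() for y in(.13,-.13)])
H,S,V=cv2.split(cv2.cvtColor(a,cv2.COLOR_BGR2HSV))
for b in blobs((H>105)&(H<130)&(S>120)&(V>60),400):
    k,_=cv2.findContours(b[3].astype(np.uint8),0,2);print(b[2],cv2.approxPolyDP(k[0],4,True)[:,0].tolist())
t0=cv2.imread("pics/top0.png");s0=cv2.imread("pics/scene0.png")
for n,x0,x1,rs in(("top",t0,t,{"plate":(120,150,75,75),"tub":(425,250,65,50),"carton":(425,155,105,65),"jar":(155,298,32,28),"stand":(155,255,45,35)}),("scene",s0,a,{"plate":(380,333,85,68),"tub":(182,193,56,40),"carton":(97,210,100,66),"jar":(430,248,26,35),"dowel/stand":(405,255,26,55)})):
    for m,(x,y,w,h) in rs.items():
        d=cv2.absdiff(x0,x1)[y:y+h,x:x+w].max(2);print(n,m,"changed px",(d>40).sum(),"of",w*h)
E
```

```text
28.075 [-0.14634366  0.05005895  0.27843603] [-0.69948042 -0.0691112   0.19357787]
1.5 [[358.7, 265.7], [281.5, 234.8]]
1.571 [[358.7, 269.4], [281.9, 238.4]]
[149   0  45  27] [[149, 0], [161, 26], [193, 22], [189, 0]]
[112 128  45  41] [[145, 128], [112, 134], [122, 168], [156, 156]]
[149 228  41  50] [[188, 231], [176, 228], [149, 253], [155, 273], [168, 277], [163, 257]]
[274 239  85  77] [[282, 239], [274, 247], [307, 261], [312, 254], [313, 263], [320, 264], [320, 315], [358, 269]]
top plate changed px 87 of 5625
top tub changed px 0 of 3250
top carton changed px 0 of 6825
top jar changed px 0 of 896
top stand changed px 0 of 1575
scene plate changed px 520 of 5780
scene tub changed px 63 of 2240
scene carton changed px 0 of 6600
scene jar changed px 101 of 910
scene dowel/stand changed px 1 of 1430
```

View pics/s9.png

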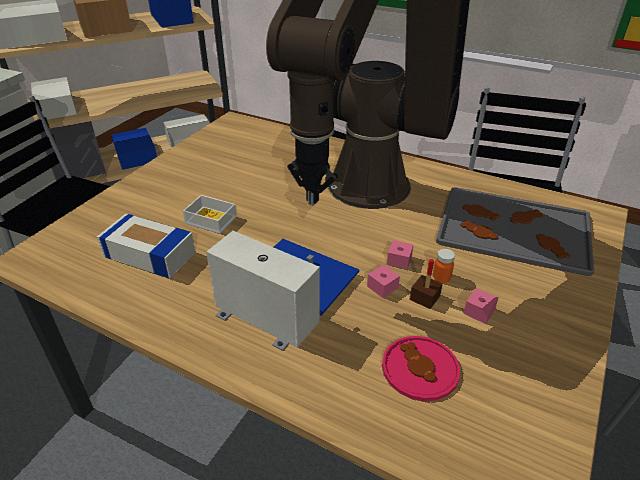

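The front lies flat: its corners at (358,269) and (282,239) match the prediction for 1.571 rad. The dowel stands upright at (430,270), and the changed pixels at the plate and jar look like shadows. Handing in.

```bash
python3 -c "
from station import ctrl
print(ctrl.finish_job())"
```

```text
the job is handed in; nothing more can be done
None
```

The dispenser's front is open and lying flat, the dowel is back upright in its stand, and the job was handed in at about 28 s of the 72 s allowed.

- **Latch:** I felt the latch about 21 mm below the top face and pressed it down about 7 mm. The highest force I read was 7.7 N, and the front sprang ajar to about 0.16 rad.
- **Dowel:** It went back into the stand without any noticeable force. The last check found its top at (0.441, 0.360), the same place as before.
- **Front:** I swung it down with closed fingers behind the lip until it met the rubber stop at z = 21.7 mm; flat is 22 mm. The last touch on the stop read 19.6 N, firmer than I intended but below the 40 N limit. In the final picture its corners match fully open (1.571 rad) to within a pixel.
- **Other objects:** The top view shows no change at the jar, tub, carton or stand. The plate differed in both views, and the jar and tub differed a little in the scene view. These look like the arm's moving shadow, because their outlines are in the same places. I did not measure their positions beyond that.

At hand-in the robot was clear of everything.

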